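Square a shelf batten in the jig and lock the spring presser

TASK

Get the shelf batten ready for marking in the jig on the shop bench. First push the batten until it lies flat along the fence over its whole length, leaving the carriage parked; then pull up the plunger knob, slide the carriage up to the batten and let the pin drop fully into the lock hole, so that the sprung pad holds the batten against the fence. Leave the block and tin on the board and the flask and mug beside it where they are, and let go at the end.

Things in the scene. Friction and masses are not known exactly. Their poses are not given: they have to be found in the camera images.
- fence_mid (a point): jig's fixed fence: straight aluminium bar, 280 mm long, 25 thick, 36 high, on the far edge of a plywood board (top 24 mm above the table; it runs 240 mm back from the fence, 150 mm to each side). Point: middle of the fence's working face, at its foot, level with the board's top. x: level, square to the face, from the board into the fence (the way the carriage slides); y along the fence; z up.
- batten_mid (a point): loose plain brown wooden batten, 200 mm long (its own y), 30 wide (x), 24 high (z), about 110 g, lying skewed on the board between carriage and fence. Point: its centre, half-way up, so 15 mm from the fence face when flush. Its x points roughly to the fence.
- knob_mid (a point): black round plunger knob on the middle of the carriage, axis vertical: stem 26 mm across, collar 32 mm across at its top. Point: on the axis; the straight stem reaches 14 mm below and 8 mm above it, the knob's top is 19 mm above, the carriage's top 22 mm below when the pin is seated. A spring pushes it down: 5 N seated, 7.5 N as the pin clears the strip, 9.5 N fully up.
- carriage_back (a point): centre of the flat rear face of the dark steel carriage, a block 60 mm long (along the slide), 56 wide, 26 high, its underside 2 mm above the board. The face looks away from the fence; the point is 15 mm above the board; the knob's axis is 30 mm from it towards the fence. The carriage slides only straight to or from the fence; friction about 1.5 N.
- carriage (a joint): carriage travel to the fence, m, 0 to 0.128. Starts at 0 to 0.010, pin in a parking slot that allows only some mm. Beyond it the steel strip under the carriage is solid up to the lock hole (13 mm square; pin 10 mm, round end). The hole's place differs each time, 0.107 to 0.123: let the pin ride on the strip and move the carriage on till the pin drops in and the carriage stops dead.
- plunger (a joint): lift of the plunger, m, 0 (pin fully down in slot or hole) to 0.018. The pin clears the strip, or rides on its top, at 0.010.
- pad (a joint): compression of the black sprung pad (44 mm wide, 18 high) on the carriage's front, m, 0 (free) to 0.022. Free, its face is 55 mm ahead of the knob's axis and meets a flush batten at a carriage travel of 0.105. Spring: 1 N plus 0.08 N per mm.
- offcut_mid (a point): bystander: dark wooden offcut block, 45 x 80 x 22 mm, on the near left corner of the jig's board; the point is its centre.
- waxtin_mid (a point): bystander: closed round aluminium tin, 54 mm across, 34 mm tall, on the near right corner of the jig's board; the point is its centre.
- flask_mid (a point): bystander: olive round flask standing upright left of the jig, 106 mm across, 150 mm tall; the point is its centre.
- mug_mid (a point): bystander: white enamel mug standing right of the jig, 84 mm across, 85 mm tall; the point is its centre.
Things that resemble listed ones, but are neither listed nor needed, are in the scene too. Of the things shaped like the part that bears batten_mid, the wooden one is meant.

How it is judged:
On the way, in this order (a step that is already met when the one before it is completed fails the run):
1. the batten lies along the fence (centre within 3 mm of flush, parallel to 0.025 rad) while the carriage is still parked (x of batten_mid in the frame of fence_mid above -0.018 m and angle between the y axis of batten_mid and the y axis of fence_mid, either way round below 0.025 rad and y of batten_mid in the frame of fence_mid between -0.065 and 0.065 m and z of batten_mid in the frame of fence_mid between 0.008 and 0.016 m and value of joint carriage below 0.035 m), for 0.2 s.
2. the plunger is pulled clear of the parking slot (value of joint plunger above 0.0085 m and value of joint carriage below 0.045 m), for 0.05 s.
3. the carriage is slid up until its pad presses the batten (value of joint carriage above 0.095 m and value of joint pad above 0.001 m), for 0.05 s.
At the end, for the whole second after the job is handed in: The pin is down in the lock hole (plunger lift under 3 mm, carriage travel over 100 mm, carriage at rest), the pad is pressed in by more than 1 mm, and the batten lies on the board along the fence: its centre within 3 mm of flush, parallel to 0.025 rad, and within 65 mm of the fence's middle (x of batten_mid in the frame of fence_mid above -0.018 m and angle between the y axis of batten_mid and the y axis of fence_mid, either way round below 0.025 rad and y of batten_mid in the frame of fence_mid between -0.065 and 0.065 m and z of batten_mid in the frame of fence_mid between 0.008 and 0.016 m and value of joint plunger below 0.003 m and value of joint carriage above 0.1 m and value of joint pad above 0.001 m and velocity of joint carriage below 0.005 m/s); the robot touches nothing.
It fails at once if a bystander is shifted by more than 25 mm (distance of any of offcut_mid, waxtin_mid, flask_mid, mug_mid from where it was at the start of the episode above 0.025 m).
It also fails if it takes over 72 s, if anything falls off the work surface, if the arm or the gripper's body presses on something with over 40 N, if the wrist force passes 120 N, or if a joint passes its speed limit or range.

ROBOT

A 7-joint arm with a two-finger parallel gripper is mounted at the origin on the work surface. World frame = base frame: x ahead of the robot, y to its left, z up, the work surface at z = 0. Lengths are in m, angles in rad, forces in N, time in s.
With the tool pointing down it reaches from about 0.425 to 1.025 m from the base axis. Payload 9.4 kg.
Tool frame: the origin (TCP) lies on the mounting face of the last link; the fingertips stand 173 mm ahead of it and the grasp point (between the pads) lies 155 mm ahead of it; z points along the fingers, y is the direction in which the jaws open and shut (so a half turn about z gives the same grasp; the last joint's range is limited). The gripper opens to 85 mm and grips with 20 to 120 N. Pads are 22 mm wide; open, the fingers measure 114 mm over their backs; the gripper's body (76 mm by 85 mm) begins 54 mm behind the grasp point. The pads swing forward as they close: fully open they stand 13 mm farther back than shut.
Start: joints at [-0.077, 0.599, -0.003, 1.599, 0.002, 0.943, -0.08], TCP at [0.725, 0, 0.405] pointing down, gripper open.
Joint ranges: [-2.57, 2.57], [-0.35, 1.97], [-1.29, 1.29], [0.11, 2.56], [-1.05, 4.19], [0.11, 1.86], [-2.63, 2.63]. Speed limits (rad/s): [2.22, 2.22, 3.01, 3.01, 3.14, 3.14, 3.14].

INTERFACE

Orientations are given as a unit quaternion [x, y, z, w].
In Python, from workcell import robot, optics gives the robot as it stands.
- The arm moves only by the tool jog_arm, never from a script. Its argument "steps" is a list of rows, each a list of 5 numbers: the opening, from -1 (shut) to 1 (fully open), then the shift along the tool's x, y, z in mm, then the turn about the tool's z in degrees. In form: [[grip, dx, dy, dz, roll], ...]. A call has 1 to 10 rows; each row is the pose to reach, as a shift and turn from the pose commanded when the call began, along the tool's axes at that moment; what a row does not reach only later rows make up. A row lasts 1/10 s, in which the tool goes at most 50 mm and 8.59 degrees, less where a joint would pass 70% of its speed; a pose out of reach is approached as far as the arm can. A call with a gripper value outside its range is refused whole. The fingers move at their own pace and stop on an object; the grip force is fixed at half the most. Time passes only in rows, so rows that repeat a pose let the fingers close. It gives the time, the measured TCP pose, the force and the opening at its end, in the units of the state.
- robot.get_obs(): the state, without advancing time (a new reading comes with each control period).
- optics.snapshot(name): name is "scene" or "side" or "wrist"; returns a dict with "pixels" (420x560x3 uint8, red, green, blue), "z_map" (420x560 float32, m along the optical axis (not along the pixel's ray), 0 where there is no reading), "fovy" (degrees; the focal length in pixels is half the picture's height over the tangent of half this angle, whatever the lens; pixels are square), "cx", "cy" (the principal point, pixels), "T" (4x4, takes a point from camera to world coordinates). Camera axes: x right, y down, z forward; pixel columns grow to the right and rows downward; lengths in m; the calibration is good to about 2 mm. A picture is of the moment at which its call begins.
- robot.close_job(): hands the job in, once; it reports no verdict.
The state is a dict: "t": time; "joints": joint angles; "joint_velocities": joint speeds; "joint_torque": joint torques, N m; "ee_pos": TCP position; "tcp_rot": TCP orientation; "contact_force": force on the tool from outside, world axes, zero at the start; "torque": the same for the moment, N m; "finger_gap": finger opening in m.
Only numpy, scipy, OpenCV 4.12 (cv2) and the standard library are available. Lean on these libraries where they do the work, as an engineer would, in place of code of your own. Each camera call takes 0.05 s, during which the arm holds its last target.

## Working session

There is one attempt and no reset: what is moved stays moved. The work goes in short steps, Python scripts to look and compute and a tool call to move; the robot and the scene stay as the last step left them, time stands still between calls to the robot, and variables do not carry over. Pictures are saved under pics/ and viewed, and the job is handed in when it is done.

Besides the shell and the picture viewer there is one more tool, called after "Emit:" as name(argument=value, ...) on one line, values as JSON. jog_arm: Moves the arm, as the interface text tells. Its arguments: {"type":"object","properties":{"steps":{"type":"array"}},"required":["steps"]}

```bash
mkdir -p pics
cat > h.py <<'E'
import numpy as np, cv2
from workcell import robot, optics
def snap(n,f):
    s=optics.snapshot(n); cv2.imwrite('pics/'+f+'.png',cv2.cvtColor(s['pixels'],cv2.COLOR_RGB2BGR)); np.savez('pics/'+f+'.npz',**{k:v for k,v in s.items()}); return s
def pts(s):
    h,w=s['z_map'].shape; f=h/2/np.tan(np.radians(float(s['fovy']))/2)
    u,v=np.meshgrid(np.arange(w),np.arange(h)); z=s['z_map']
    p=np.stack([(u-s['cx'])/f*z,(v-s['cy'])/f*z,z],-1)
    return p@s['T'][:3,:3].T+s['T'][:3,3]
E
python3 - <<'E'
from h import *
for n in ['scene','side','wrist']:
    s=snap(n,n+'0'); print(n,s['fovy'],s['cx'],s['cy'],np.round(s['T'],3).tolist())
o=robot.get_obs(); print(o)
E
```

```text
scene 50.46027850804531 286.53497847875605 209.55527318926426 [[0.542, 0.445, -0.713, 1.233], [0.84, -0.261, 0.476, -0.461], [0.025, -0.857, -0.515, 0.669], [0.0, 0.0, 0.0, 1.0]]
side 52.52116846303623 280.9842007928853 203.3322712060251 [[-0.936, -0.245, 0.254, 0.155], [-0.353, 0.632, -0.69, 0.795], [0.008, -0.735, -0.678, 0.798], [0.0, 0.0, 0.0, 1.0]]
wrist 63.229550795235994 282.2797639528343 208.98965141851264 [[1.0, -0.001, -0.002, 0.725], [-0.001, -0.955, -0.296, 0.074], [-0.001, 0.296, -0.955, 0.373], [0.0, 0.0, 0.0, 1.0]]
{'t': 0.15, 'joints': array([-0.0767083 ,  0.59992312, -0.00259194,  1.59993012,  0.00182589,
        0.94290208, -0.07975685]), 'joint_velocities': array([-6.56699314e-04, -2.73053952e-03,  7.13049291e-04, -2.40833498e-03,
       -5.12332411e-04,  8.66990465e-05, -5.90772718e-04]), 'joint_torque': array([ 2.03994307e-03, -7.76993966e+01,  1.56661626e+00, -2.58236039e+01,
        1.25704729e-02,  6.78423472e-03, -1.49589243e-05]), 'ee_pos': array([7.24854411e-01, 4.11829924e-05, 4.04033415e-01]), 'tcp_rot': array([ 7.07048289e-01,  7.07165031e-01, -4.45871727e-04, -3.71251188e-04]), 'contact_force': array([ 0.04152865,  0.65417324, -0.60687904]), 'torque': array([ 0.00117205, -0.0111814 , -0.0140978 ]), 'finger_gap': 0.08538995193262569}
```

View pics/scene0.png

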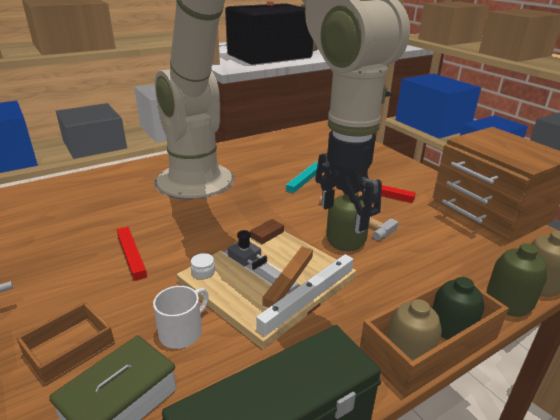

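View pics/side0.png

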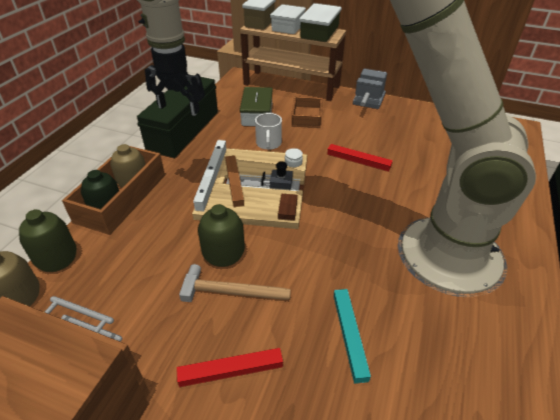

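View pics/wrist0.png

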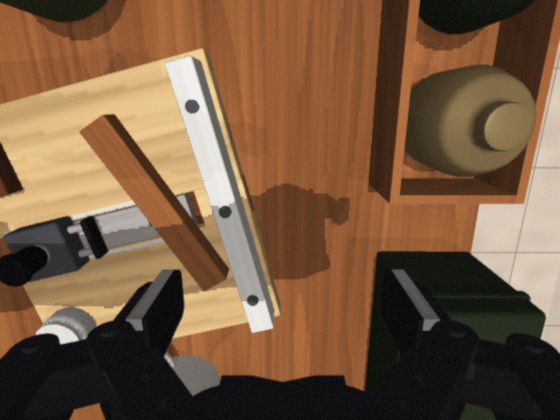

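Run:
```python
from h import *
for n in ['wrist0','scene0','side0']:
    s=np.load('pics/'+n+'.npz'); P=pts(s); im=s['pixels'].astype(int)
    hsv=cv2.cvtColor(s['pixels'],cv2.COLOR_RGB2HSV).astype(int)
    X,Y,Z=P[...,0],P[...,1],P[...,2]
    roi=(X>0.3)&(X<0.8)&(Y>-0.25)&(Y<0.3)
    H,S,V=hsv[...,0],hsv[...,1],hsv[...,2]
    def rep(name,m):
        m=(m&roi).astype(np.uint8)
        k,l,st,c=cv2.connectedComponentsWithStats(m)
        if k<2: print(n,name,'none');return
        i=1+np.argmax(st[1:,4]); q=P[l==i]
        r=cv2.minAreaRect((q[:,:2]*1000).astype(np.float32))
        print(n,name,st[i],'z',np.round(np.percentile(q[:,2],[5,50,95]),4),'rect',np.round(r[0],1),np.round(r[1],1),round(r[2],2))
    rep('fence',(S<50)&(V>110)&(Z>0.052)&(Z<0.07))
    rep('batten',(S>110)&(Z>0.041)&(Z<0.055)&(H<20))
    rep('dark36-58',(V<80)&(S<130)&(Z>0.045)&(Z<0.062)&(X<.62))
    rep('knob',(V<70)&(Z>0.083)&(Z<0.115)&(X<.62)&(X>.4)&(Y<.15))
    rep('board',(S>60)&(V>130)&(Z>0.017)&(Z<0.032))
    rep('tin',(S<60)&(V>120)&(Z>0.05)&(Z<0.066)&(X<.6))
    rep('any z>80',(Z>0.08)&(Z<0.115)&(Y<.13)&(Y>-.13))
```

```text
wrist0 fence [ 165   56  108  276 6926] z [0.0581 0.0594 0.0607] rect [669.6 -24.6] [ 25.6 278.7] 13.92
wrist0 batten [  80  114  147  177 6181] z [0.0446 0.0474 0.0486] rect [599.9 -26.6] [ 31.1 199.5] 31.88
wrist0 dark36-58 [   4  221   78   61 2251] z [0.0476 0.0514 0.0532] rect [476.7 -72.2] [60.3 56.4] 14.1
wrist0 knob [  0 253  34  33 899] z [0.0862 0.0921 0.0935] rect [478.6 -72.2] [30.8 25.9] 83.12
wrist0 board [    0    48   281   290 32032] z [0.0222 0.0235 0.0248] rect [550.7 -53.8] [280.6 300. ] 13.8
wrist0 tin [ 36 321  43  23 447] z [0.0561 0.0575 0.0585] rect [ 479.5 -165. ] [24.4 44. ] 61.58
wrist0 any z>80 [  0 253  34  33 928] z [0.0853 0.092  0.0935] rect [478.6 -72.2] [30.8 25.9] 83.12
scene0 fence [ 257  254   96   73 1284] z [0.054  0.0605 0.0625] rect [669.9 -23.7] [ 27.9 280.2] 13.59
scene0 batten [262 246  51  58 902] z [0.0437 0.0488 0.0508] rect [600.  -26.2] [ 31.6 202.6] 31.94
scene0 dark36-58 [228 242  33  19 263] z [0.0461 0.0524 0.0554] rect [476.9 -74.8] [61.2 51.5] 15.04
scene0 knob [237 231  14  10 102] z [0.0859 0.0933 0.0957] rect [478.4 -73.1] [2
[... 301 characters left out ...]
.7 32.1] 61.45
side0 fence [194 140  31  64 561] z [0.0551 0.0589 0.0615] rect [669.5 -22.2] [ 26.  283.7] 14.03
side0 batten [225 156  19  47 509] z [0.0442 0.047  0.0496] rect [599.1 -23. ] [ 30.  201.8] 32.05
side0 dark36-58 [270 170  23  16 240] z [0.047  0.0511 0.0576] rect [473.8 -67.7] [57.  56.6] 14.23
side0 knob [276 162  11   8  73] z [0.0859 0.0914 0.0941] rect [473.8 -69.6] [29.5 27. ] 75.12
side0 board [ 192  160  110   63 2169] z [0.0207 0.0233 0.0258] rect [525.2  -5.8] [275.6 241.7] 5.77
side0 tin [285 149  17  12 153] z [0.0525 0.057  0.0594] rect [ 476.2 -174.6] [47.4 48.3] 18.13
side0 any z>80 [275 161  12  11  91] z [0.082 0.091 0.094] rect [474.9 -68.7] [29.5 30.3] 55.26
```

Emit:
jog_arm(steps=[[1,-5,-20,14,8.5],[1,-10,-40,28,17],[1,-15,-60,42,25.5],[1,-20,-80,56,34],[1,-25,-100,70,42.5],[1,-30,-120,84,51],[1,-35,-140,98,59.5],[1,-40,-160,112,68],[1,-43,-172,125,76.1],[1,-43,-172,125,76.1]])

```text
t: 1.15
ee_pos: [0.5512, -0.0431, 0.2783]
tcp_rot: [0.993, 0.12, -0.002, -0.0]
contact_force: [-0.9, -0.1, 0.7]
finger_gap: 0.0853
```

```bash
cat >> h.py <<'E'
A=np.radians(13.9); U=np.array([np.cos(A),np.sin(A)]); W=np.array([-np.sin(A),np.cos(A)]); F0=np.array([657.5,-27.3])
def st(s=''):
    from scipy.spatial.transform import Rotation as R
    o=robot.get_obs(); p=o['ee_pos']*1000; r=R.from_quat(o['tcp_rot']).as_matrix()
    print(s,'t',round(o['t'],2),'jig x,y,z',np.round([(p[:2]-F0)@U,(p[:2]-F0)@W,p[2]],1),'toolx ang',np.round(np.degrees(np.arctan2(r[1,0],r[0,0])),2),'tilt',np.round(r[2],3),'F u,v,z',np.round([o['contact_force'][:2]@U,o['contact_force'][:2]@W,o['contact_force'][2]],1),'gap',round(o['finger_gap']*1000,1))
E
python3 - <<'E'
from h import *
st(); snap('wrist','w1'); st()
E
```

```text
t 1.15 jig x,y,z [-107.    10.2  278.3] toolx ang 13.75 tilt [-0.004 -0.001 -1.   ] F u,v,z [-0.9  0.2  0.7] gap 85.3
 t 1.2 jig x,y,z [-105.5   10.   279.2] toolx ang 14.06 tilt [-0.002 -0.    -1.   ] F u,v,z [0.1 0.7 0.9] gap 85.6
```

View pics/w1.png

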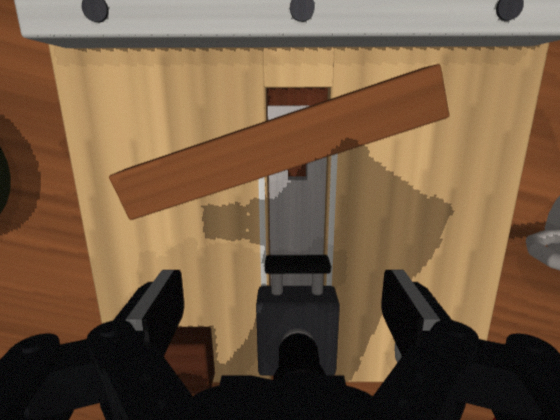

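Emit:
jog_arm(steps=[[1,-7,0,15,0],[1,-7,0,30,0],[1,-7,0,45,0],[1,-7,0,60,0],[1,-7,0,72,0],[1,-7,0,77,0],[1,-7,0,80,0],[1,-7,0,80,0]])

```text
t: 2.0
ee_pos: [0.5465, -0.0447, 0.1998]
tcp_rot: [0.993, 0.121, 0.0, -0.0]
contact_force: [0.1, 0.2, 0.1]
finger_gap: 0.0853
```

Run:
```python
from h import *
s=np.load('pics/w1.npz'); P=pts(s)
for (u,v) in [(297,170),(297,176),(297,160),(270,45),(297,98),(40,43),(530,43)]:
    p=P[v,u]*1000; print((u,v),np.round([(p[:2]-F0)@U,(p[:2]-F0)@W,p[2]],1))
st(); snap('side','s1')
```

```text
(297, 170) [-77.3  -1.4   8.7]
(297, 176) [-80.8  -1.3  12.5]
(297, 160) [-63.8   0.3  47.8]
(270, 45) [ 0.1 15.8 30. ]
(297, 98) [-29.   -1.    8.8]
(40, 43) [  6.3 168.5  -0.6]
(530, 43) [-1.000e-01 -1.314e+02  3.460e+01]
 t 2.0 jig x,y,z [-112.     9.8  199.8] toolx ang 13.94 tilt [ 0.  0. -1.] F u,v,z [0.2 0.2 0.1] gap 85.3
```

View pics/s1.png

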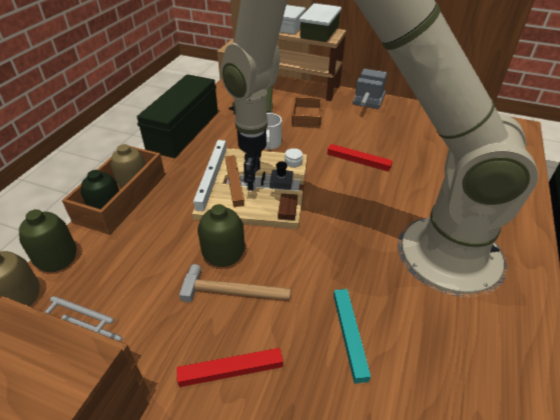

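Emit:
jog_arm(steps=[[1,0,0,6,0],[1,5,0,6,0],[1,12,0,6,0],[1,19,0,6,0],[1,26,0,6,0],[1,33,0,6,0],[1,40,0,6,0],[1,46,0,6,0],[1,52,0,6,0],[1,52,0,6,0]])

```text
t: 3.05
ee_pos: [0.5976, -0.0319, 0.1937]
tcp_rot: [0.993, 0.121, 0.001, 0.0]
contact_force: [-1.0, 0.2, -0.1]
finger_gap: 0.0854
```

Run:
```python
from h import *
st(); snap('wrist','w2')
```

```text
t 3.05 jig x,y,z [-59.2   9.9 193.7] toolx ang 13.92 tilt [ 0.001  0.    -1.   ] F u,v,z [-0.9  0.4 -0.1] gap 85.4
```

View pics/w2.png

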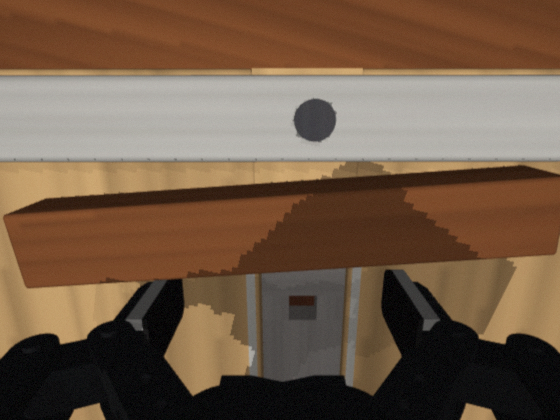

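Emit:
jog_arm(steps=[[1,4,0,0,0],[1,8,0,0,0],[1,11,0,0,0],[1,14,0,0,0],[1,16,0,0,0],[1,16,0,0,0]])

```text
t: 3.7
ee_pos: [0.6125, -0.0283, 0.1937]
tcp_rot: [0.993, 0.121, 0.0, 0.0]
contact_force: [-0.6, 0.1, -0.1]
finger_gap: 0.0853
```

Run:
```python
from h import *
st(); snap('wrist','w3')
```

```text
t 3.7 jig x,y,z [-43.9   9.9 193.7] toolx ang 13.91 tilt [ 0.  0. -1.] F u,v,z [-0.5  0.3 -0.1] gap 85.3
```

View pics/w3.png

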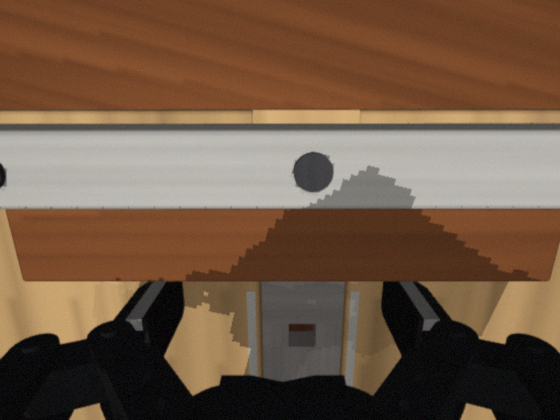

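Emit:
jog_arm(steps=[[1,1,0,0,0],[1,2,0,0,0],[1,3,0,0,0],[1,3,0,0,0]])

```text
t: 4.15
ee_pos: [0.6149, -0.0277, 0.1936]
tcp_rot: [0.993, 0.121, -0.0, 0.0]
contact_force: [-1.3, -0.7, 1.5]
finger_gap: 0.0853
```

Run:
```python
from h import *
st()
```

```text
t 4.15 jig x,y,z [-41.4   9.8 193.6] toolx ang 13.91 tilt [-0.001 -0.    -1.   ] F u,v,z [-1.4 -0.4  1.5] gap 85.3
```

Emit:
jog_arm(steps=[[1,1,0,0,0],[1,2,0,0,0],[1,2,0,0,0],[1,2,0,0,0]])

```text
t: 4.55
ee_pos: [0.6155, -0.0277, 0.1936]
tcp_rot: [0.993, 0.121, -0.002, -0.0]
contact_force: [-7.0, -2.7, 5.6]
finger_gap: 0.0852
```

Run:
```python
from h import *
st()
```

```text
t 4.55 jig x,y,z [-40.8   9.7 193.6] toolx ang 13.9 tilt [-0.004 -0.001 -1.   ] F u,v,z [-7.4 -0.9  5.6] gap 85.2
```

Emit:
jog_arm(steps=[[1,-10,0,0,0],[1,-25,0,0,0],[1,-30,0,-20,0],[1,-30,0,-50,0],[1,-45,0,-85,0],[1,-70,0,-85,0],[1,-70,0,-85,0],[1,-70,0,-85,0]])

```text
t: 5.35
ee_pos: [0.5491, -0.0439, 0.279]
tcp_rot: [0.993, 0.121, 0.001, -0.0]
contact_force: [-0.1, 0.7, -0.5]
finger_gap: 0.0854
```

Run:
```python
from h import *
st(); print(robot.get_obs()['joints'])
s=snap('wrist','w4'); P=pts(s); hsv=cv2.cvtColor(s['pixels'],cv2.COLOR_RGB2HSV).astype(int)
jx=(P[...,:2]*1000-F0)@U; jy=(P[...,:2]*1000-F0)@W; Z=P[...,2]*1000
def rect(m,n):
    k,l,stt,c=cv2.connectedComponentsWithStats(m.astype(np.uint8)); i=1+np.argmax(stt[1:,4])
    r=cv2.minAreaRect(np.stack([jx[l==i],jy[l==i]],1).astype(np.float32)); print(n,stt[i],np.round(r[0],1),np.round(r[1],1),round(r[2],2),np.round(np.median(Z[l==i]),1))
rect((Z>52)&(Z<68)&(hsv[...,1]<50)&(hsv[...,2]>110)&(jx>-20),'fence')
rect((Z>41)&(Z<55)&(hsv[...,1]>110)&(jx<20)&(jx>-80),'batten')
rect((Z>83)&(Z<100)&(abs(jy)<30)&(jx<-150),'knob')
rect((Z>45)&(Z<60)&(hsv[...,2]<80)&(abs(jy)<40)&(jx<-120),'carriage')
```

```text
t 5.35 jig x,y,z [-109.2    9.9  279. ] toolx ang 13.88 tilt [ 0.001  0.    -1.   ] F u,v,z [ 0.1  0.7 -0.5] gap 85.4
[-0.22720088  0.59167188  0.29873155  2.11947369 -0.3660729   0.47719358
 -0.97746142]
fence [   16     0   544    35 17232] [7.7 4.2] [269.1  15.6] 89.92 59.5
batten [   99    40   372    59 21106] [-15.2   7. ] [200.7  29.7] 90.0 47.5
knob [272 355  54  26 933] [-177.2   -0.4] [12.4 30.7] 2.29 90.8
carriage [ 255  295   84   79 4630] [-186.5   -0.9] [59.9 56.2] 0.22 51.4
```

View pics/w4.png

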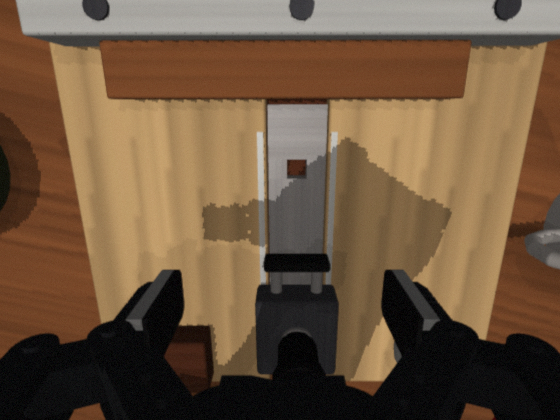

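Emit:
jog_arm(steps=[[1,-8,1,0,-8.5],[1,-16,2,0,-17],[1,-24,3,0,-25.5],[1,-32,4,0,-34],[1,-40,5,0,-42.5],[1,-48,6,0,-51],[1,-56,7,0,-59.5],[1,-64,8,0,-68],[1,-70,9,0,-76.5],[1,-77,10.5,0,-85]])

```text
t: 6.4
ee_pos: [0.4776, -0.0725, 0.2782]
tcp_rot: [0.648, 0.762, 0.0, 0.0]
contact_force: [-0.2, -0.7, 0.8]
finger_gap: 0.0853
```

Emit:
jog_arm(steps=[[1,0,0,0,-5],[1,0,0,0,-5],[1,0,0,0,-5]])

```text
t: 6.7
ee_pos: [0.4775, -0.0726, 0.2783]
tcp_rot: [0.618, 0.787, 0.0, -0.0]
contact_force: [0.2, 0.7, -0.5]
finger_gap: 0.0855
```

Run:
```python
from h import *
st(); print(robot.get_obs()['joints'])
s=snap('wrist','w5'); P=pts(s); hsv=cv2.cvtColor(s['pixels'],cv2.COLOR_RGB2HSV).astype(int)
jx=(P[...,:2]*1000-F0)@U; jy=(P[...,:2]*1000-F0)@W; Z=P[...,2]*1000
m=(Z>83)&(Z<100)&(abs(jy)<30)&(jx<-150)&(jx>-215)
print(m.sum(),np.percentile(jx[m],[2,50,98]),np.percentile(jy[m],[2,50,98]))
m=(Z>45)&(Z<60)&(hsv[...,2]<80)&(abs(jy)<40)&(jx<-150)&(jx>-225)
print(m.sum(),np.percentile(jx[m],[2,50,98]),np.percentile(jy[m],[2,50,98]))
```

```text
t 6.7 jig x,y,z [-185.6   -0.8  278.3] toolx ang 103.73 tilt [ 0.  0. -1.] F u,v,z [ 0.4  0.6 -0.5] gap 85.5
[ 0.13353656  0.52251817 -0.13959526  2.24973289  0.18737519  0.37933564
  0.07771754]
2907 [-201.54103186 -187.84574442 -173.93019372] [-12.99202224   1.81769795  14.59017097]
5574 [-216.49813619 -187.13709419 -159.12199394] [-25.01112486  11.20155766  27.22409069]
```

View pics/w5.png

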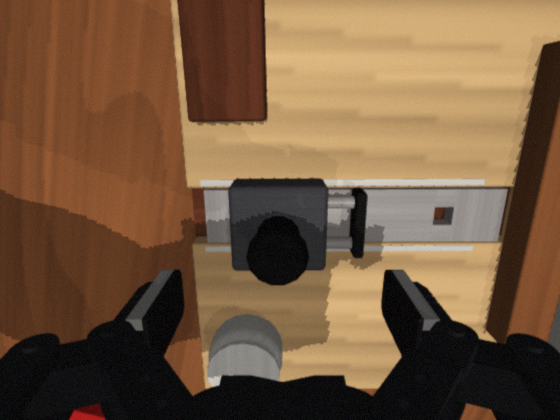

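Emit:
jog_arm(steps=[[1,1,-2,15,0],[1,1,-2,30,0],[1,1,-2,40,0],[1,1,-2,47,0],[1,1,-2,47,0],[-0.2,1,-2,47,0],[-0.2,1,-2,47,0],[-0.2,1,-2,47,0]])

```text
t: 7.55
ee_pos: [0.4748, -0.0723, 0.2321]
tcp_rot: [0.616, 0.787, 0.0, 0.0]
contact_force: [0.1, -0.3, -0.2]
finger_gap: 0.0438
```

Run:
```python
from h import *
st(); snap('wrist','w6')
```

```text
t 7.55 jig x,y,z [-1.881e+02  2.000e-01  2.321e+02] toolx ang 103.88 tilt [-0.     0.001 -1.   ] F u,v,z [ 0.  -0.3 -0.2] gap 43.8
```

View pics/w6.png

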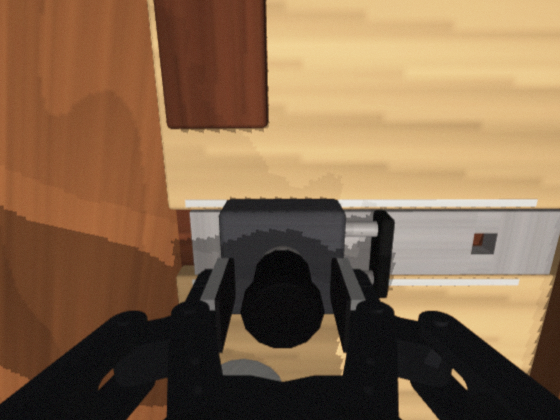

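Emit:
jog_arm(steps=[[-1,0,0,0,0],[-1,0,0,0,0],[-1,0,0,0,0],[-1,0,0,0,0],[-1,0,0,0,0],[-1,0,0,0,0]])

```text
t: 8.2
ee_pos: [0.4748, -0.0722, 0.2323]
tcp_rot: [0.616, 0.787, 0.0, 0.0]
contact_force: [-1.0, -0.4, 6.1]
finger_gap: 0.0293
```

Run:
```python
from h import *
st(); snap('wrist','w7')
```

```text
t 8.2 jig x,y,z [-188.1    0.3  232.3] toolx ang 103.89 tilt [-0.     0.001 -1.   ] F u,v,z [-1.1 -0.2  6.1] gap 29.3
```

View pics/w7.png

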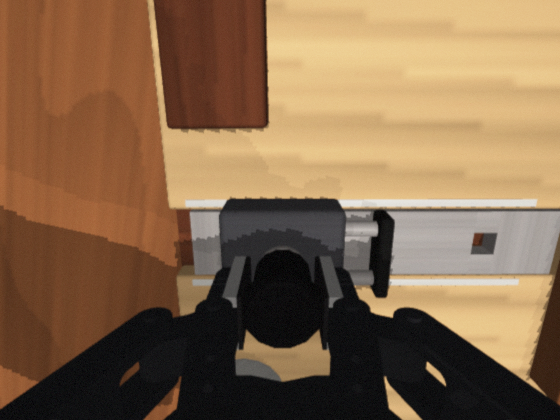

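Emit:
jog_arm(steps=[[-0.1,0,0,0,0],[-0.1,0,0,0,0],[-0.1,0,0,2,0],[-0.1,0,0,5,0],[-0.1,0,0,5,0],[-1,0,0,5,0],[-1,0,0,5,0],[-1,0,0,5,0],[-1,0,0,5,0],[-1,0,0,5,0]])

```text
t: 9.25
ee_pos: [0.4747, -0.0721, 0.2267]
tcp_rot: [0.616, 0.788, -0.0, -0.0]
contact_force: [0.2, 1.0, 0.7]
finger_gap: 0.0293
```

Run:
```python
from h import *
st()
```

```text
t 9.25 jig x,y,z [-188.2    0.4  226.7] toolx ang 103.91 tilt [ 0. -0. -1.] F u,v,z [0.4 0.9 0.7] gap 29.3
```

Emit:
jog_arm(steps=[[-1,0,0,-3,0],[-1,0,0,-6,0],[-1,0,0,-9,0],[-1,0,0,-12,0],[-1,0,0,-13,0],[-1,0,0,-13,0]])

```text
t: 9.85
ee_pos: [0.4746, -0.0721, 0.2398]
tcp_rot: [0.616, 0.787, 0.0, 0.0]
contact_force: [0.4, 0.9, -8.4]
finger_gap: 0.0292
```

Run:
```python
from h import *
st(); snap('wrist','w8')
```

```text
t 9.85 jig x,y,z [-188.3    0.4  239.8] toolx ang 103.9 tilt [ 0.  0. -1.] F u,v,z [ 0.6  0.8 -8.4] gap 29.2
```

View pics/w8.png

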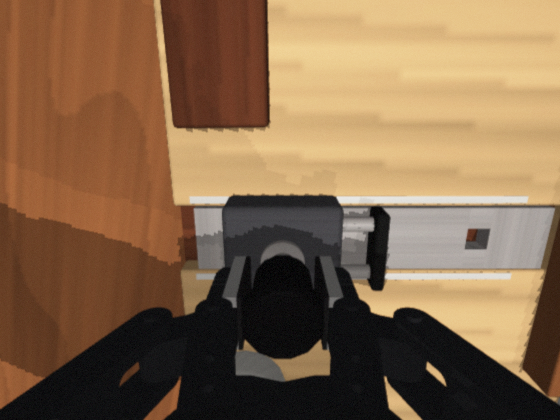

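Emit:
jog_arm(steps=[[-1,0,5,-13,0],[-1,0,15,-13,0],[-1,0,27,-13,0],[-1,0,39,-13,0],[-1,0,51,-13,0],[-1,0,63,-13,0],[-1,0,75,-13,0],[-1,0,85,-13,0],[-1,0,92,-13,0],[-1,0,95,-13,0]])

```text
t: 10.9
ee_pos: [0.5674, -0.0489, 0.2515]
tcp_rot: [0.616, 0.788, -0.001, -0.001]
contact_force: [-1.6, 0.5, -23.5]
finger_gap: 0.0291
```

Run:
```python
from h import *
st(); snap('wrist','w9'); st()
```

```text
t 10.9 jig x,y,z [-92.7   0.7 251.5] toolx ang 103.93 tilt [ 0.001 -0.002 -1.   ] F u,v,z [ -1.5   0.9 -23.5] gap 29.1
 t 10.95 jig x,y,z [-92.5   0.7 251.6] toolx ang 103.93 tilt [ 0.001 -0.002 -1.   ] F u,v,z [  0.4   1.9 -27.5] gap 29.1
```

View pics/w9.png

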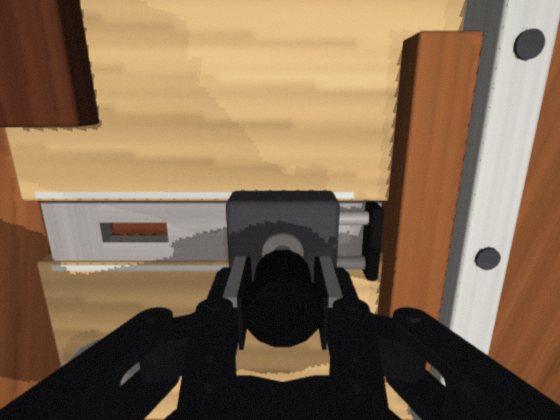

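Emit:
jog_arm(steps=[[-1,0,0,6,0],[-1,0,0,10,0],[-0.1,0,0,10,0],[-0.1,0,0,10,0],[-0.1,0,0,10,0],[-0.1,0,0,14,0],[-0.1,0,0,18,0],[-0.1,0,0,22,0],[-0.1,0,0,25,0],[-0.1,0,0,25,0]])

```text
t: 11.95
ee_pos: [0.5668, -0.0493, 0.2271]
tcp_rot: [0.616, 0.788, -0.0, -0.0]
contact_force: [-0.2, -0.1, 0.3]
finger_gap: 0.0386
```

Run:
```python
from h import *
st(); s=snap('wrist','w10');P=pts(s)
jx=(P[...,:2]*1000-F0)@U; jy=(P[...,:2]*1000-F0)@W; Z=P[...,2]*1000
for p in [(280,265),(280,285),(280,300),(285,205)]: print(p,np.round([jx[p[1],p[0]],jy[p[1],p[0]],Z[p[1],p[0]]],1))
```

```text
t 11.95 jig x,y,z [-93.3   0.4 227.1] toolx ang 103.91 tilt [ 0.    -0.001 -1.   ] F u,v,z [-0.2 -0.   0.3] gap 38.6
(280, 265) [-94.2  12.4  71. ]
(280, 285) [-94.1  12.   86.2]
(280, 300) [-94.   14.5 100.1]
(285, 205) [-92.   27.6  37.3]
```

View pics/w10.png

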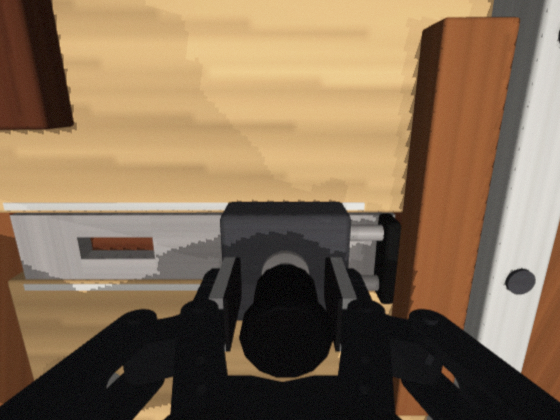

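Emit:
jog_arm(steps=[[-0.1,0,4,0,0],[-0.1,0,7,0,0],[-0.1,0,9,0,0],[-0.1,0,11,0,0],[-0.1,0,13,0,0],[-0.1,0,15,0,0],[-0.1,0,17,0,0],[-0.1,0,18,0,0]])

```text
t: 12.8
ee_pos: [0.5837, -0.0452, 0.2274]
tcp_rot: [0.616, 0.787, -0.001, -0.001]
contact_force: [-2.5, -1.0, -2.5]
finger_gap: 0.0386
```

Run:
```python
from h import *
st(); s=snap('wrist','w11')
```

```text
t 12.8 jig x,y,z [-75.9   0.3 227.4] toolx ang 103.89 tilt [ 0.    -0.002 -1.   ] F u,v,z [-2.7 -0.4 -2.5] gap 38.6
```

View pics/w11.png

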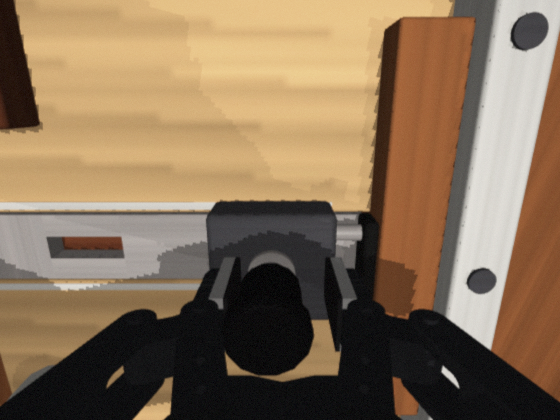

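Emit:
jog_arm(steps=[[-0.1,0,1,0,0],[-0.1,0,2,0,0],[-0.1,0,3,0,0],[-0.1,0,4,0,0],[-0.1,0,4,0,0]])

```text
t: 13.35
ee_pos: [0.5883, -0.044, 0.2276]
tcp_rot: [0.616, 0.787, -0.0, -0.0]
contact_force: [-2.2, -0.5, -1.9]
finger_gap: 0.0382
```

Run:
```python
from h import *
st()
```

```text
t 13.35 jig x,y,z [-71.2   0.4 227.6] toolx ang 103.9 tilt [-0. -0. -1.] F u,v,z [-2.2  0.  -1.9] gap 38.2
```

Emit:
jog_arm(steps=[[-0.1,0,1,0,0],[-0.1,0,2,0,0],[-0.1,0,2,0,0]])

```text
t: 13.65
ee_pos: [0.5901, -0.0436, 0.2276]
tcp_rot: [0.616, 0.787, -0.0, -0.0]
contact_force: [-3.7, -0.5, -1.3]
finger_gap: 0.0385
```

Run:
```python
from h import *
st(); s=snap('wrist','w12')
```

```text
t 13.65 jig x,y,z [-69.3   0.4 227.6] toolx ang 103.9 tilt [ 0.    -0.001 -1.   ] F u,v,z [-3.7  0.4 -1.3] gap 38.5
```

View pics/w12.png

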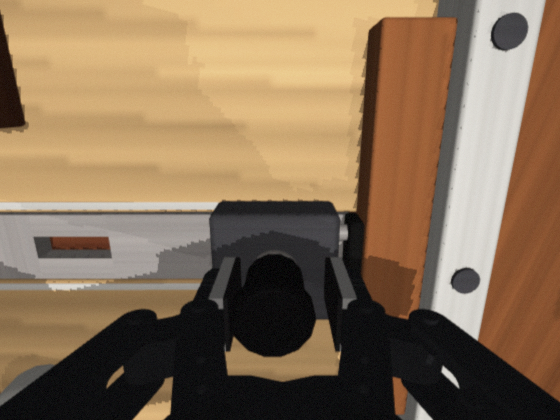

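Emit:
jog_arm(steps=[[-0.1,0,1,0,0],[-0.1,0,2,0,0],[-0.1,0,2,0,0]])

```text
t: 14.0
ee_pos: [0.5909, -0.0434, 0.2275]
tcp_rot: [0.616, 0.787, -0.001, -0.001]
contact_force: [-7.9, -1.6, 0.6]
finger_gap: 0.0389
```

Run:
```python
from h import *
st()
s=snap('wrist','w13');P=pts(s); hsv=cv2.cvtColor(s['pixels'],cv2.COLOR_RGB2HSV).astype(int)
jx=(P[...,:2]*1000-F0)@U; jy=(P[...,:2]*1000-F0)@W; Z=P[...,2]*1000
print('knobtop',[round(float(Z[y,275]),1) for y in (300,310,320,330,340,350)])
m=(Z>45)&(Z<60)&(hsv[...,2]<80)&(jy>14)&(jy<40)&(jx<-20)&(jx>-150)
print(m.sum(),np.percentile(jx[m],[1,50,99]))
```

```text
t 14.0 jig x,y,z [-68.5   0.3 227.5] toolx ang 103.88 tilt [ 0.    -0.004 -1.   ] F u,v,z [-8.1  0.4  0.6] gap 38.9
knobtop [91.6, 92.8, 92.8, 92.5, 92.9, 93.0]
4314 [-101.33674455  -71.2946435   -30.42745843]
```

Emit:
jog_arm(steps=[[-0.1,0,-3,0,0],[0.1,0,-6,0,0],[0.2,0,-6,0,0],[0.2,0,-6,0,0],[0.3,0,-6,-8,0],[0.3,0,-6,-25,0],[0.3,0,-6,-50,0],[0.3,0,-30,-80,0],[0.3,0,-60,-110,0],[0.3,0,-60,-110,0]])

```text
t: 15.05
ee_pos: [0.5317, -0.0586, 0.3414]
tcp_rot: [0.617, 0.787, 0.0, 0.002]
contact_force: [1.1, 0.3, -0.6]
finger_gap: 0.0557
```

Run:
```python
from h import *
st()
for n in ['wrist','scene']:
    s=snap(n,n+'_end');P=pts(s); hsv=cv2.cvtColor(s['pixels'],cv2.COLOR_RGB2HSV).astype(int)
    jx=(P[...,:2]*1000-F0)@U; jy=(P[...,:2]*1000-F0)@W; Z=P[...,2]*1000
    def rect(m,n):
        k,l,stt,c=cv2.connectedComponentsWithStats(m.astype(np.uint8))
        if k<2: print(n,'none');return
        i=1+np.argmax(stt[1:,4])
        r=cv2.minAreaRect(np.stack([jx[l==i],jy[l==i]],1).astype(np.float32)); print(n,stt[i],np.round(r[0],1),np.round(r[1],1),round(r[2],2),np.round(np.median(Z[l==i]),1))
    rect((Z>41)&(Z<55)&(hsv[...,1]>110)&(jx<20)&(jx>-50)&(abs(jy)<140),'batten')
    rect((Z>83)&(Z<115)&(abs(jy)<30)&(jx<-40)&(jx>-130),'knob')
    rect((Z>45)&(Z<60)&(hsv[...,2]<80)&(abs(jy)<40)&(jx<-20)&(jx>-130),'carriage')
    rect((Z>50)&(Z<66)&(hsv[...,1]<60)&(hsv[...,2]>120)&(jx<-150)&(jx>-250)&(jy<-60)&(jy>-145),'tin')
```

```text
t 15.05 jig x,y,z [-1.296e+02 -2.000e-01  3.414e+02] toolx ang 103.81 tilt [-0.002  0.003 -1.   ] F u,v,z [ 1.1  0.  -0.6] gap 55.7
batten [ 392   54   71  247 9841] [-16.5   5.6] [ 33.5 203.4] 0.19 47.4
knob [ 336  194   47   44 1646] [-76.3   0.1] [30.4 31.3] 87.96 92.2
carriage [ 310  165   79   69 3374] [-76.1  -0.2] [55.9 60.1] 89.99 51.4
tin [159 297  11   9  38] [-228.3  -86.4] [12.9  3.5] 49.54 57.4
batten [263 259  69  48 587] [-21.2   8.2] [ 23.7 201.3] 0.03 48.9
knob [271 250  15  12 136] [-75.1  -0.8] [30.6 28.9] 34.26 93.0
carriage [261 263  35  21 211] [-73.   -3.2] [60.2 51.1] 2.66 51.7
tin [191 253  23  18 297] [-212.7 -102.7] [47.1 50.3] 79.66 58.7
```

View pics/wrist_end.png

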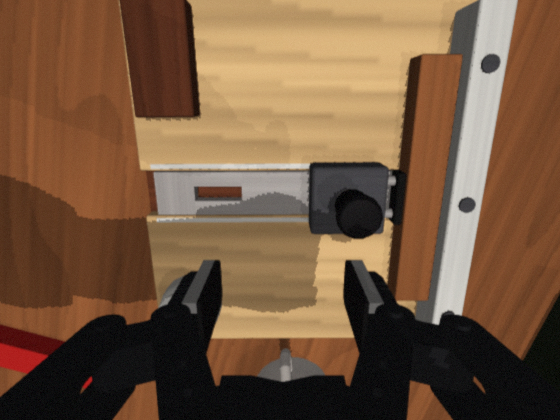

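View pics/scene_end.png

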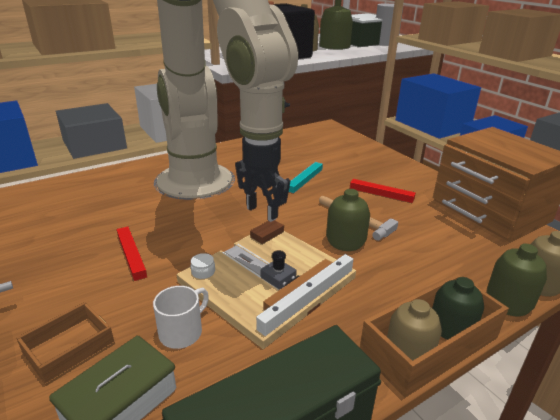

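Run:
```python
from h import *
s=np.load('pics/wrist_end.npz');P=pts(s)
jx=(P[...,:2]*1000-F0)@U; jy=(P[...,:2]*1000-F0)@W; Z=P[...,2]*1000
for v in (80,150,200,250,285):
    m=(abs(Z[v]-47.5)<2)&(jx[v]>-50)&(jx[v]<4); print(v,jx[v][m].min().round(1),jx[v][m].max().round(1),jy[v][m].mean().round(0))
st(); robot.close_job()
```

```text
80 -29.9 0.3 89.0
150 -30.3 -0.2 39.0
200 -35.8 0.1 -1.0
250 -30.2 -0.2 -44.0
285 -29.9 0.2 -77.0
 t 15.15 jig x,y,z [-1.271e+02  2.000e-01  3.390e+02] toolx ang 103.87 tilt [-0.001  0.003 -1.   ] F u,v,z [ 0.3  0.3 -0.3] gap 55.8
the job is handed in; nothing more can be done
```

The job is done and handed in at about 15 s, with the gripper clear. No verdict was reported, so the results below rest on my own last measurements.

**What I did:** I pushed the batten flush with both open fingertips while the carriage stayed parked. Then I gripped the knob, pulled it up and slid the carriage to about 0.097 m. There I released the knob onto the strip and pushed it along with one finger until the pin dropped and the carriage stopped dead, with the push force rising to 8 N.

**Last checks:**
- **Batten:** its front edge is within 0.3 mm of the fence along the whole length, its rear edge is at −30 mm, and it is parallel to within 0.2°. Its middle is about 6 mm along from the fence's middle.
- **Pin:** the knob's top is at 92–93 mm, which is the seated height.
- **Carriage:** its travel is about 0.114 m, so the pad should be pressed in by about 9 mm. I worked that out from the travel rather than measuring the pad.
- **Bystanders:** the tin was measured in place. The block, flask and mug look unmoved, by eye in the overview picture only.

**What went wrong or disagreed:**
- I added the 13 mm lift twice, so the knob was pulled against its upper stop with about 27 N on the wrist, well under the 120 N limit. I saw no harm from it.
- The finger opening read 29 mm on the 26 mm stem.
- The overview camera put the batten's centre at −21 mm, because the fence and knob hide part of it. I trusted the wrist view instead.

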